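Level the plaster casting board

TASK

The casting board has to be level before plaster is poured on it. First lay the spirit level upright on the middle of the board, with one end pointing to the low corner, and let go of it; then push the thin end of the wooden wedge under the board's edge beside that corner until the bubble stands in the middle between the rings. Leave the level on the board and the wedge in place, don't shove the board along the bench, and leave the other things as they are.

Things in the scene. Friction and masses are not known exactly. Their poses are not given: they have to be found in the camera images.
- board: Casting board: square plywood with a grey laminate top, 240 x 240 x 22 mm, about 1.3 kg, loose on the bench. Origin at the centre of its top face, z out of that face, x and y along its edges. It stands on three feet: 20 mm high rubber feet (26 mm across) at x -95, y -95 mm and at x +95, y 0 mm, and a worn foot at its low corner. Level, its top is 42 mm above the bench.
- worn_foot (a point): Bottom of the foot at the board's low corner (board x -95, y +95 mm): its rubber has come off and left a wooden stub 11 mm high, 30 mm across, so the board leans about 3 degrees towards this corner, about the line between the two rubber feet. The level should point from the board's middle to this corner.
- edge_a (a point): On the lower rim of the board's edge x = -120 mm, at y +48 mm, beside the worn foot. At first about 13 mm above the bench, 20 mm when the board is level. The wedge goes in here, tip first, square to this edge (along the board's +x), or else at edge_b: either does. It clears the stub if its middle line passes within 10 mm of this point.
- edge_b (a point): The same kind of place on the other edge that meets the low corner: on the lower rim of the board's edge y = +120 mm, at x -48 mm. Here the wedge goes in along the board's -y. At first about 12 mm above the bench, 20 mm when level. Only one of edge_a and edge_b is used.
- level: Aluminium spirit level, a bar 200 mm long (its x), 24 mm wide (y), 40 mm high (z), 0.26 kg, lying upright on the bench with the vial on top. Origin at the centre of its underside.
- vial_mid (a point): Middle of the level's vial, on top of the level halfway along, 40 mm above its underside. The vial is a yellow-green tube 66 mm long along the level, with two thin black rings 13.5 mm either side of its middle.
- bubble (a joint): Where the white bubble (24 mm long) stands along the bent vial, as the angle of its run from the middle (rad): 0 is centred between the black rings, 0.01 is 2.9 mm, positive towards the level's +x end, at most 0.063 (18 mm). It runs to the higher end by the level's own lean (5 mm for each degree) and comes to rest in about 0.5 s.
- wedge: Plain wooden wedge, 160 mm long (x), 36 mm wide (y), lying flat on the bench, about 0.08 kg. Origin at the centre of its flat underside. The thin tip, 3 mm, is at +x 80 mm; the butt, 35 mm high, is at -x 80 mm; the top slopes evenly between them (1 in 5) and the long sides are upright and parallel. Friction holds it once it is pushed in; pushing it in takes about 5 to 15 N.
- casting_ring: Open aluminium casting ring, 140 mm across, 40 mm high, standing on the bench. A bystander. Origin under its centre.
- lidded_jar: Cream lidded jar with a knob, 124 mm across, 122 mm high. A bystander. Origin under its centre.
- bowl: Dark bowl on three short feet, 124 mm across, 62 mm high. A bystander. Origin under its centre.
- tool_pot: Clay-coloured pot full of wooden and wire tools, 74 mm across, about 210 mm high over the tools. A bystander. Origin under its centre.
- plaster_bat: White plaster disc, 120 mm across, 22 mm thick, lying on the bench. A bystander. Origin under its centre.
- slip_bottle: White plastic bottle with a black cap, 60 mm across, 150 mm high. A bystander. Origin under its centre.
- rib: Flat dark wooden rib, about 120 x 45 x 7 mm, lying on the bench. A bystander. Origin under its middle.
- trimming_tool: Trimming tool with a wooden handle and a wire loop, about 165 mm long, lying on the bench. A bystander. Origin under its middle.
Things that resemble listed ones, but are neither listed nor needed, are in the scene too. Of the things that look like the level, the largest one is meant.

How it is judged:
By the outcome, as a careful person would: the job done as asked, in the order asked, and still so for the second after the job is handed in, with the robot touching nothing.
It also fails if it takes over 69 s, if anything falls off the work surface, if the arm or the gripper's body presses on something with over 40 N, if the wrist force passes 120 N, or if a joint passes its speed limit or range.

ROBOT

A 6-joint arm with a two-finger parallel gripper is mounted at the origin on the work surface. World frame = base frame: x ahead of the robot, y to its left, z up, the work surface at z = 0. Lengths are in mm, angles in rad, forces in N, time in s.
With the tool pointing down it reaches from about 325 to 1000 mm from the base axis. Payload 5.1 kg.
Tool frame: the origin (TCP) lies at the very end of the fingers, on their centre line; the grasp point (between the pads) lies arm.tcp_to_grasp behind it (arm.tcp_to_grasp is the distance from the TCP to the grasp point, in mm); z points along the fingers, y is the line along which they close (so a half turn about z gives the same grasp; the last joint's range is limited). The gripper opens to 85 mm and grips with 20 to 120 N. Pads are 22 mm wide; open, the fingers measure 114 mm over their backs; the gripper's body (76 mm by 85 mm) begins 54 mm behind the grasp point. The pads swing forward as they close: fully open they stand 13 mm farther back than shut.
Start: joints at [-1.364, 0.124, 1.65, -0, 1.367, -0.083], TCP at [185.712, -622.893, 231.322] pointing down, gripper open.
Joint ranges: [-2.61, 2.61], [-1.02, 2.33], [0.03, 2.71], [-1.35, 4.49], [0.32, 2.68], [-2.91, 2.91]. Speed limits (rad/s): [2.57, 2.57, 3.14, 3.14, 3.14, 3.14].

INTERFACE

Orientations are given as a rotation vector (axis times angle).
In Python, from plant import arm, imaging, job gives the robot as it stands. The module is installed in compiled form; this text tells all that it offers.
- The arm moves only by the shell command python3 -m handwheel 'ROWS'. ROWS is text: rows parted by semicolons, each of 7 numbers parted by spaces: the turn, a rotation vector about the tool's x, y, z in units of 6 degrees (1.0 is 6 degrees), then the shift along the tool's x, y, z in units of 25 mm (1.0 is 25 mm), then the finger opening in mm, from 0 to 85.4. In form: ax ay az dx dy dz fingers; .... A call has 1 to 5 rows; each row shifts and turns the commanded pose from where the row before left it, along the tool's axes as they then stand; what a row does not reach is not made up. A row lasts 1/12 s, in which the tool goes at most 41.7 mm and 7.16 degrees, less where a joint would pass 70% of its speed; a pose out of reach is approached as far as the arm can. A call is refused whole if a number of a shift passes 1 or a number of a turn 1, either way. A call with a gripper value outside its range is refused whole. The fingers move at their own pace and stop on an object; the grip force is fixed at half the most. Time passes only in rows, so rows that do not move let the fingers close. It gives the time, the measured TCP pose, the force, the opening and the grip force at its end, in the units of the state.
- arm.observe(): the state, without advancing time (a new reading comes with each control period).
- imaging.grab_frame(name): name is "side" or "top" or "wrist"; returns (picture, depth): 420x560x3 uint8, red, green, blue; 420x560 float32, mm along the optical axis (not along the pixel's ray), 0 where there is no reading.
- imaging.camera_model(name): a dict with "vertical_fov" (degrees; the focal length in pixels is half the picture's height over the tangent of half this angle, whatever the lens; pixels are square), "cx", "cy" (the principal point, pixels), "k1" (the pictures are not rectified: a ray, as slopes to the right and down, at radius r is drawn at 1 + k1 r^2 times it, then the intrinsics apply), "camera_from_world" (4x4, takes a point from world to camera coordinates). Camera axes: x right, y down, z forward; pixel columns grow to the right and rows downward; lengths in mm; the calibration is good to about 2 mm. A picture is of the moment at which its call begins: read the wrist's pose just before it. camera_model takes no time and is no camera call; for the wrist camera it gives the pose at the moment of the call.
- job.close_job(): hands the job in; it is judged then, once.
The state is a dict: "time": time; "joints": joint angles; "dq": joint speeds; "joint_torque": joint torques, N m; "tool_pos": TCP position; "eef_rot": TCP orientation; "contact_force": force on the tool from outside, world axes, zero at the start; "ft_torque": the same for the moment, N m; "width": finger opening in mm; "grip_force": force on a finger pad.
Only numpy, scipy, OpenCV 4.12 (cv2) and the standard library are available. Lean on these libraries where they do the work, as an engineer would, in place of code of your own. Each camera call takes 0.05 s, during which the arm holds its last target. There are 200 camera calls.

## Working session

There is one attempt and no reset: what is moved stays moved. The work goes in short steps, Python scripts to look and compute and a shell command to move; the robot and the scene stay as the last step left them, time stands still between calls to the robot, and variables do not carry over. Pictures are saved under pics/ and viewed, at most 10 in all, crops included, and the job is handed in when it is done.

```bash
mkdir -p pics
cat > h.py <<'E'
import numpy as np, cv2, pickle
from plant import arm, imaging, job
def shot(n):
    m=imaging.camera_model(n); p,d=imaging.grab_frame(n); return p,d,m
def K(m):
    f=210/np.tan(np.radians(m['vertical_fov'])/2); return f
def ray(m,u,v):
    f=K(m); x=(u-m['cx'])/f; y=(v-m['cy'])/f
    xd,yd=x,y
    for _ in range(20):
        s=1+m['k1']*(x*x+y*y); x,y=xd/s,yd/s
    T=np.linalg.inv(np.array(m['camera_from_world'])); 
    return T[:3,3], T[:3,:3]@np.array([x,y,1.0])
def onz(m,u,v,z):
    o,d=ray(m,u,v); return o+d*(z-o[2])/d[2]
def dep(m,D,u,v):
    o,d=ray(m,u,v); return o+d*D[int(round(v)),int(round(u))]
def cloud(m,D):
    f=K(m); H,W=D.shape
    v,u=np.mgrid[:H,:W].astype(float); xd=(u-m['cx'])/f; yd=(v-m['cy'])/f; x,y=xd.copy(),yd.copy()
    for _ in range(20):
        s=1+m['k1']*(x*x+y*y); x,y=xd/s,yd/s
    T=np.linalg.inv(np.array(m['camera_from_world']))
    P=np.stack([x*D,y*D,D],-1)@T[:3,:3].T+T[:3,3]; P[D==0]=np.nan
    return P
def proj(m,p):
    c=(np.array(m['camera_from_world'])@np.append(p,1))[:3]; x,y=c[:2]/c[2]; s=1+m['k1']*(x*x+y*y); return K(m)*x*s+m['cx'],K(m)*y*s+m['cy']
E
python3 - <<'E'
from h import *
for n in ("top","side","wrist"):
    p,d,m=shot(n); cv2.imwrite(f'pics/{n}0.png',p[...,::-1]); pickle.dump((p,d,m),open(n+'0.pkl','wb'))
    print(n,{k:m[k] for k in('vertical_fov','cx','cy','k1')},np.linalg.inv(m['camera_from_world'])[:3,3].round(),np.mean(d>0))
print(arm.observe(),arm.tcp_to_grasp)
E
```

```text
top {'vertical_fov': 46.03709931665774, 'cx': 282.66917481551826, 'cy': 215.31228337547245, 'k1': -0.09953329953846898} [ 288.   19. 1611.] 0.9957057823129252
side {'vertical_fov': 52.800711800228285, 'cx': 281.59095751339015, 'cy': 214.08250410556167, 'k1': -0.06096613843631725} [-10. 712. 884.] 0.9960926870748299
wrist {'vertical_fov': 69.4830165795245, 'cx': 281.0528338998899, 'cy': 207.1849354425412, 'k1': -0.05294931746819853} [ 267. -598.  373.] 0.996062925170068
{'time': 0.15, 'joints': array([-1.36359400e+00,  1.24368954e-01,  1.65134464e+00, -1.69619637e-05,
        1.36747741e+00, -8.25648758e-02]), 'dq': array([ 0.00041731, -0.00305724, -0.00429307, -0.00067863,  0.00084299,
       -0.00049195]), 'joint_torque': array([ 4.80468807e-04, -4.24227226e+01, -3.66013491e+01, -5.72890394e-05,
        4.67663966e-03, -9.61120719e-06]), 'tool_pos': array([ 185.61839502, -622.4521582 ,  230.3358183 ]), 'eef_rot': array([-3.10709901e+00, -4.53349684e-01,  1.82308475e-04]), 'contact_force': array([ 0.89882483, -0.69970707,  0.39347124]), 'ft_torque': array([ 0.03226671, -0.03043231,  0.00709529]), 'grip_force': 0.0, 'width': 85.37062266480537} 18.700000000000003
```

View pics/top0.png

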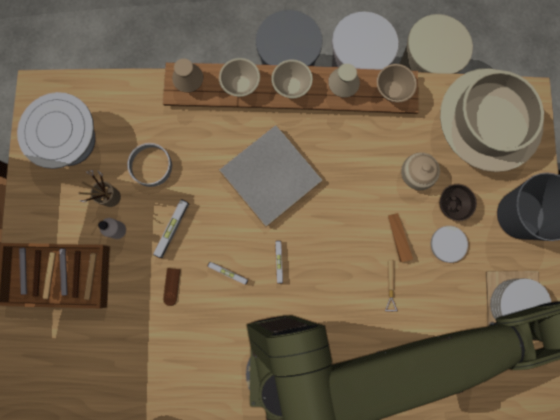

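View pics/side0.png

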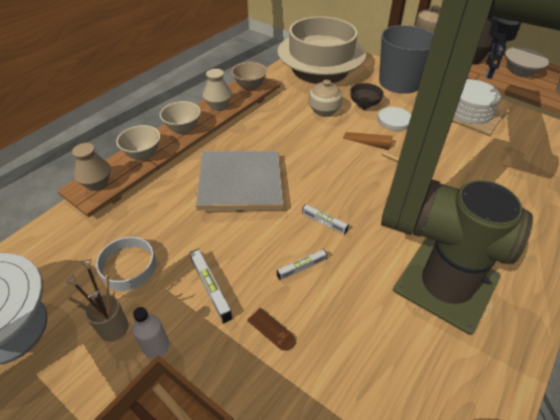

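The top view shows the board at (271,177), the full-size level at (171,229), with two smaller decoys at (228,273) and (280,262), and the wedge at (400,238). The ring is at (150,165), and the bottle and pot are to the left of the level. The side view shows all of these clear of each other.

```bash
cat > m1.py <<'E'
from h import *
for n,boxes in (("top",dict(board=(205,115,335,240),level=(140,190,200,265),wedge=(380,205,420,268))),("side",dict(board=(185,140,295,215),level=(180,240,240,325)))):
    p,D,m=pickle.load(open(n+'0.pkl','rb')); P=cloud(m,D)
    hsv=cv2.cvtColor(p,cv2.COLOR_RGB2HSV)
    for k,(a,b,c,d) in boxes.items():
        Q=P[b:d,a:c].reshape(-1,3); C=hsv[b:d,a:c].reshape(-1,3)
        bg=np.nanmedian(Q[C[:,1]>80,2])
        ok=(Q[:,2]>(20 if k!='wedge' else 5))
        if k=='board': ok&=(C[:,1]<60)
        R=Q[ok]
        r=cv2.minAreaRect(R[:,:2].astype(np.float32))
        print(n,k,len(R),'bg',bg,'rect',np.round(r[0],1),np.round(r[1],1),round(r[2],1),'zmax',R[:,2].max())
        if k=='board':
            A=np.c_[R[:,:2]-np.array(r[0]),np.ones(len(R))]; s=np.linalg.lstsq(A,R[:,2],rcond=None)[0]; print(' slope',s, 'tilt',np.degrees(np.hypot(*s[:2])),'downdir',np.degrees(np.arctan2(-s[1],-s[0])))
            for c in cv2.boxPoints(r): print('  corner',c,'z',np.append(c-np.array(r[0]),1)@s)
        if k=='wedge':
            c=np.array(r[0]); 
            for c in cv2.boxPoints(r): print('  corner',c, 'z near', np.median(R[np.linalg.norm(R[:,:2]-c,axis=1)<25,2]))
E
python3 m1.py
```

```text
top board 5242 bg 1.235790167473965 rect [635.9  45. ] [241.6 240.2] 40.1 zmax 58.47543501768769
 slope [1.97611565e-02 4.78855963e-02 4.21465088e+01] tilt 2.968083772674827 downdir -112.42468303548998
  corner [466.13406  59.24417] z 39.47261222988217
  corner [ 620.71436 -124.64032] z 33.721879066457454
  corner [805.6417   30.81662] z 44.8204059943996
  corner [651.0614  214.70111] z 50.57113855476168
top level 570 bg 1.5541464644782081 rect [456.1 364.1] [ 27.1 201.7] 64.7 zmax 50.80084683077598
top wedge 801 bg 2.1993346104335387 rect [ 442.9 -380.9] [131.9 206.3] 89.8 zmax 41.844072073600046
  corner [ 339.5517  -446.55908] z near 5.866932226125073
  corner [ 545.86365 -447.1646 ] z near 5.913566698582599
  corner [ 546.2509 -315.2202] z near 6.474792660676712
  corner [ 339.93896 -314.6147 ] z near 6.473106953190381
side board 4179 bg 0.7800517978146218 rect [635.9  45.6] [235.1 237.8] 40.5 zmax 54.128924224234424
 slope [2.22409088e-02 4.95013149e-02 4.11706145e+01] tilt 3.109339177729097 downdir -114.19435276229302
  corner [469.33414  59.78022] z 38.16726299743475
  corner [ 623.6349   -121.116486] z 32.64442713556585
  corner [802.4862    31.439537] z 44.173966724816786
  corner [648.1854  212.33624] z 49.696801907947005
side level 868 bg 1.2778752013649068 rect [459.4 365.3] [ 25.1 204.3] 65.4 zmax 46.22777435103319
```

```bash
W="python3 -m handwheel"
$W '0 0 0 0.95 -0.75 0 85;0 0 0 0.95 -0.75 0 85;0 0 0 0.95 -0.75 0 85;0 0 0 0.95 -0.75 0 85;0 0 0 0.95 -0.75 0 85'
$W '0 0 0 0.95 -0.75 0 85;0 0 0 0.95 -0.75 0 85;0 0 0 0.95 -0.75 0 85;0 0 0 0.95 -0.75 0 85;0 0 0 0.95 -0.75 0 85'
$W '0 0 0 0.95 -0.75 0 85;0 0 0 0.95 -0.75 0 85;0 0 0 0.95 -0.75 0 85;0 0 0 0.95 -0.75 0 85;0 0 0 0.95 -0.75 0 85'
$W '0 0 0 0.95 -0.75 0 85;0 0 0 0.95 -0.75 0 85;0 0 0 0.95 -0.75 0 85;0 0 0 0.95 -0.75 0 85'
```

```text
time: 0.57
tool_pos: [273.2, -497.7, 230.8]
eef_rot: [-3.108, -0.453, 0.0]
contact_force: [1.1, -1.9, 0.6]
width: 84.7
grip_force: 0.0
time: 0.98
tool_pos: [360.2, -373.9, 231.0]
eef_rot: [-3.108, -0.453, 0.0]
contact_force: [0.5, -1.1, -0.2]
width: 85.2
grip_force: 0.0
time: 1.4
tool_pos: [447.2, -250.1, 231.1]
eef_rot: [-3.109, -0.453, 0.0]
contact_force: [0.4, -0.7, 0.4]
width: 84.9
grip_force: 0.0
time: 1.73
tool_pos: [516.8, -151.1, 231.0]
eef_rot: [-3.109, -0.454, 0.0]
contact_force: [1.0, -0.4, -0.2]
width: 85.2
grip_force: 0.0
```

```bash
W="python3 -m handwheel"
$W '0 0 0 0.17 -0.97 0 85;0 0 0 0.17 -0.97 0 85;0 0 0 0.17 -0.97 0 85;0 0 0 0.17 -0.97 0 85;0 0 0 0.17 -0.97 0 85'
$W '0 0 0 0.17 -0.97 0 85;0 0 0 0.17 -0.97 0 85;0 0 0 0.17 -0.97 0 85;0 0 0 0.17 -0.97 0 85;0 0 0 0.17 -0.97 0 85'
$W '0 0 0 0.17 -0.97 0 85;0 0 0 0.17 -0.97 0 85;0 0 0 0.17 -0.97 0 85;0 0 0 0.17 -0.97 0 85;0 0 0 0.17 -0.97 0 85'
$W '0 0 0 0.17 -0.97 0 85;0 0 0 0.17 -0.97 0 85;0 0 0 0.17 -0.97 0 85;0 0 0 0.17 -0.97 0 85;0 0 0 0.17 -0.97 0 85'
$W '0 0 -1 0 0 0 85;0 0 -1 0 0 0 85;0 0 -1 0 0 0 85;0 0 -1 0 0 0 85;0 0 -1 0 0 0 85' >/dev/null
$W '0 0 -1 0 0 0 85;0 0 -1 0 0 0 85;0 0 -1 0 0 0 85;0 0 -1 0 0 0 85;0 0 -1 0 0 0 85' >/dev/null
$W '0 0 -1 0 0 0 85;0 0 -1 0 0 0 85;0 0 -1 0 0 0 85;0 0 -1 0 0 0 85;0 0 -1 0 0 0 85' >/dev/null
$W '0 0 -1 0 0 0 85;0 0 -1 0 0 0 85;0 0 -1 0 0 0 85;0 0 -1 0 0 0 85;0 0 -1 0 0 0 85'
$W '0 0 -1 0 0 0 85;0 0 -1 0 0 0 85;0 0 -1 0 0 0 85;0 0 0 0 0 0 85'
cat >> h.py <<'E'
from scipy.spatial.transform import Rotation as Ro
def go(target,yaw=None):
    s=arm.observe(); R=Ro.from_rotvec(s['eef_rot']).as_matrix(); p=s['tool_pos']
    y=np.degrees(np.arctan2(R[1,0],R[0,0]))
    print('tcp',p.round(1),'yaw',y.round(2),'tilt zaxis',R[:,2].round(3),'shift units',(R.T@(np.array(target)-p)/25).round(2))
    if yaw is not None: print('turn z units',round(-((yaw-y+180)%360-180)/6,2))
E
python3 - <<'E'
from h import *
p,D,m=shot('wrist'); cv2.imwrite('pics/w1.png',p[...,::-1]); P=cloud(m,D)
ok=(P[...,2]>25)&(P[...,2]<60)&(np.hypot(P[...,0]-457,P[...,1]-365)<130)
r=cv2.minAreaRect(P[ok][:,:2].astype(np.float32)); print(r, np.percentile(P[ok][:,2],90))
go([457.5,364.7,12],154.7)
E
```

```text
time: 2.15
tool_pos: [501.6, -29.1, 230.9]
eef_rot: [-3.109, -0.454, 0.001]
contact_force: [0.4, -0.0, -1.4]
width: 84.7
grip_force: 0.0
time: 2.57
tool_pos: [487.2, 93.1, 231.0]
eef_rot: [-3.109, -0.454, 0.001]
contact_force: [0.5, -0.7, 0.3]
width: 84.7
grip_force: 0.0
time: 2.98
tool_pos: [472.9, 215.4, 231.0]
eef_rot: [3.109, 0.454, -0.001]
contact_force: [0.2, 1.1, -0.8]
width: 85.2
grip_force: 0.0
time: 3.4
tool_pos: [458.7, 337.6, 230.9]
eef_rot: [3.108, 0.454, -0.001]
contact_force: [0.6, -1.0, -0.7]
width: 84.9
grip_force: 0.0
time: 5.07
tool_pos: [459.0, 336.4, 230.9]
eef_rot: [-1.154, -2.922, 0.001]
contact_force: [0.7, 0.9, -0.3]
width: 85.2
grip_force: 0.0
time: 5.4
tool_pos: [459.0, 336.4, 230.9]
eef_rot: [-0.688, -3.065, 0.001]
contact_force: [0.2, -0.3, 0.1]
width: 85.1
grip_force: 0.0
((458.9833068847656, 363.96185302734375), (25.048845291137695, 201.01385498046875), 65.6435546875) 40.89566610999414
tcp [459.  336.4 231. ] yaw 154.48 tilt zaxis [-0.001 -0.    -1.   ] shift units [0.54 1.   8.76]
turn z units -0.04
```

View pics/w1.png

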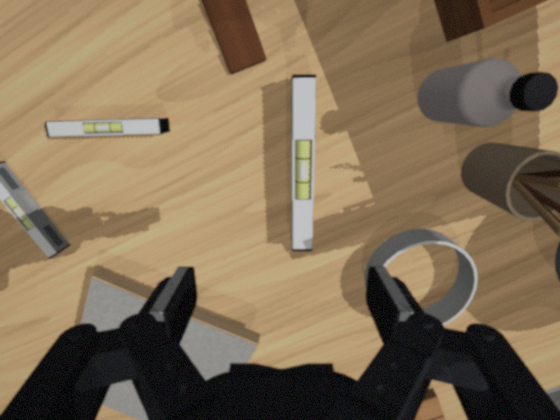

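```bash
W="python3 -m handwheel"
$W '0 0 -0.19 0 0 0 85;0 0 0 0.46 1 0 85;0 0 0 0 0 1 85;0 0 0 0 0 1 85;0 0 0 0 0 1 85'
$W '0 0 0 0 0 1 85;0 0 0 0 0 1 85;0 0 0 0 0 1 85;0 0 0 0 0 0.8 85;0 0 0 0 0 0.5 85'
$W '0 0 0 0 0 0.4 85;0 0 0 0 0 0 85;0 0 0 0 0 0 85'
python3 -c "
from h import *
go([459,364,12],155.6)"
```

```text
time: 5.87
tool_pos: [459.2, 364.6, 156.0]
eef_rot: [0.661, 3.07, 0.002]
contact_force: [-0.0, -0.7, -0.2]
width: 85.1
grip_force: 0.0
time: 6.28
tool_pos: [457.6, 363.1, 45.9]
eef_rot: [-0.661, -3.068, 0.004]
contact_force: [-0.2, -0.6, -0.7]
width: 84.9
grip_force: 0.0
time: 6.53
tool_pos: [459.2, 364.2, 39.1]
eef_rot: [0.66, 3.071, 0.0]
contact_force: [-0.3, -0.1, 0.8]
width: 85.2
grip_force: 0.0
tcp [459.2 364.2  39.1] yaw 155.73 tilt zaxis [ 0.  0. -1.] shift units [ 0.01 -0.01  1.09]
turn z units 0.02
```

```bash
W="python3 -m handwheel"
$W '0 0 0 0 0 0.5 85;0 0 0 0 0 0.54 85;0 0 0 0 0 0 85;0 0 0 0 0 0 50;0 0 0 0 0 0 20'
$W '0 0 0 0 0 0 15;0 0 0 0 0 0 15;0 0 0 0 0 0 15;0 0 0 0 0 0 15;0 0 0 0 0 0 15'
$W '0 0 0 0 0 0 15;0 0 0 0 0 0 15;0 0 0 0 0 0 15;0 0 0 0 0 0 15;0 0 0 0 0 0 15'
```

```text
time: 6.95
tool_pos: [459.0, 364.0, 12.7]
eef_rot: [-0.66, -3.071, 0.0]
contact_force: [0.6, -0.2, 0.5]
width: 63.9
grip_force: 0.0
time: 7.37
tool_pos: [459.5, 364.3, 13.5]
eef_rot: [0.66, 3.071, 0.001]
contact_force: [-0.3, -1.5, 3.5]
width: 23.3
grip_force: 60.3
time: 7.78
tool_pos: [459.5, 364.3, 13.5]
eef_rot: [0.66, 3.071, 0.001]
contact_force: [-0.8, -1.0, 5.4]
width: 22.8
grip_force: 60.6
```

```bash
W="python3 -m handwheel"
$W '0 0 0 0 0 -0.5 15;0 0 0 0 0 -1 15;0 0 0 0 0 -1 15;0 0 0 0 0 -1 15;0 0 0 0 0 -1 15'
$W '0 0 0 -0.4 -0.3 -0.5 15;0 0 0 -0.9 -0.67 0 15;0 0 0 -0.9 -0.67 0 15;0 0 0 -0.9 -0.67 0 15;0 0 0 -0.9 -0.67 0 15'
$W '0 0 0 -0.9 -0.67 0 15;0 0 0 -0.9 -0.67 0 15;0 0 0 -0.9 -0.67 0 15;0 0 0 -0.9 -0.67 0 15;0 0 0 -0.9 -0.67 0 15'
$W '0 0 0 -0.9 -0.67 0 15;0 0 0 -0.9 -0.67 0 15;0 0 0 -0.9 -0.67 0 15;0 0 0.5 -0.5 -0.4 0 15;0 0 1 0 0 0 15'
$W '0 0 1 0 0 0 15;0 0 1 0 0 0 15;0 0 1 0 0 0 15;0 0 1 0 0 0 15;0 0 1 0 0 0 15'
$W '0 0 1 0 0 0 15;0 0 1 0 0 0 15;0 0 1 0 0 0 15;0 0 1 0 0 0 15;0 0 1 0 0 0 15'
$W '0 0 0.23 0 0 0 15;0 0 0 0 0 0 15;0 0 0 0 0 0 15'
cat > t.py <<'E'
from h import *
go([636,45,70],85.3)
s=arm.observe(); R=Ro.from_rotvec(s['eef_rot']).as_matrix()
n=np.array([-.0208,-.048,.9986]); x=np.array([np.cos(np.radians(85.3)),np.sin(np.radians(85.3)),0]); z=-n; x=x-z*(x@z); x/=np.linalg.norm(x)
G=np.c_[x,np.cross(z,x),z]; print('turn units',np.degrees(Ro.from_matrix(R.T@G).as_rotvec())/6, 'shift after turn',G.T@(np.array([636,45,70])-s['tool_pos'])/25)
E
python3 t.py
```

```text
time: 8.2
tool_pos: [457.9, 363.4, 125.5]
eef_rot: [-0.66, -3.07, 0.003]
contact_force: [0.1, 1.4, -2.5]
width: 23.1
grip_force: 59.6
time: 8.62
tool_pos: [519.2, 253.1, 136.8]
eef_rot: [-0.659, -3.07, 0.002]
contact_force: [-0.3, -0.7, -2.4]
width: 22.7
grip_force: 59.8
time: 9.03
tool_pos: [587.2, 130.3, 136.6]
eef_rot: [-0.66, -3.069, 0.002]
contact_force: [0.3, 0.5, -2.6]
width: 23.4
grip_force: 59.8
time: 9.45
tool_pos: [636.3, 40.7, 136.6]
eef_rot: [-0.909, -3.006, 0.003]
contact_force: [-1.3, 0.7, -2.6]
width: 23.1
grip_force: 59.6
time: 9.87
tool_pos: [634.7, 43.9, 136.4]
eef_rot: [-1.654, -2.668, 0.003]
contact_force: [0.8, 0.1, -2.8]
width: 23.2
grip_force: 59.6
time: 10.28
tool_pos: [634.7, 43.9, 136.4]
eef_rot: [-2.288, -2.15, 0.004]
contact_force: [-0.0, -0.1, -2.3]
width: 22.9
grip_force: 59.6
time: 10.53
tool_pos: [635.4, 44.3, 137.2]
eef_rot: [-2.307, -2.131, 0.002]
contact_force: [-0.7, 0.7, -2.5]
width: 23.0
grip_force: 59.6
tcp [635.4  44.3 137.2] yaw 85.47 tilt zaxis [-0.001 -0.    -1.   ] shift units [0.03 0.03 2.69]
turn z units 0.03
turn units [-0.17386256  0.47450826  0.02356503] shift after turn [-0.10350981 -0.02264907  2.68411583]
```

```bash
W="python3 -m handwheel"
$W '-0.17 0.47 0.02 -0.1 0 0 15;0 0 0 0 0 1 15;0 0 0 0 0 1 15;0 0 0 0 0 0.68 15;0 0 0 0 0 0 15'
$W '0 0 0 0 0 0.2 15;0 0 0 0 0 0.1 15;0 0 0 0 0 0 15'
python3 - <<'E'
from h import *
go([636,45,53])
p,D,m=shot('side'); cv2.imwrite('pics/s2.png',cv2.resize(p[130:240,150:330],(720,440),interpolation=cv2.INTER_CUBIC)[...,::-1])
E
```

```text
time: 10.95
tool_pos: [633.4, 45.3, 65.6]
eef_rot: [-2.29, -2.11, -0.065]
contact_force: [-1.7, 0.4, -3.5]
width: 23.2
grip_force: 59.6
time: 11.2
tool_pos: [638.0, 45.7, 64.4]
eef_rot: [-2.296, -2.114, -0.077]
contact_force: [-1.0, -0.1, -3.1]
width: 23.0
grip_force: 59.6
tcp [638.   45.7  64.4] yaw 85.3 tilt zaxis [ 0.023  0.048 -0.999] shift units [-0.06 -0.09  0.45]
```

View pics/s2.png

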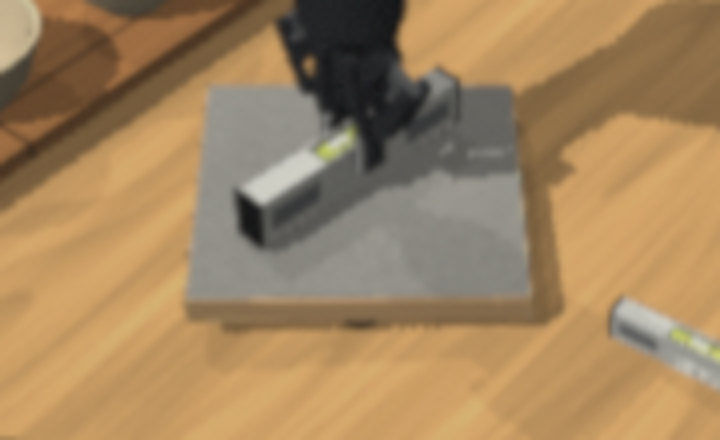

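The level is held over the board, running along the diagonal of the crop from (250,220) towards the far-right corner at (510,85), which is the low one. Next I lower it gently.

```bash
W="python3 -m handwheel"
$W '0 0 0 -0.06 -0.08 0.12 15;0 0 0 0 0 0.1 15;0 0 0 0 0 0 15;0 0 0 0 0 0 15'
$W '0 0 0 0 0 0.08 15;0 0 0 0 0 0 15;0 0 0 0 0 0 15'
$W '0 0 0 0 0 0.06 15;0 0 0 0 0 0 15;0 0 0 0 0 0 15'
```

```text
time: 11.58
tool_pos: [635.2, 44.6, 57.8]
eef_rot: [-2.296, -2.113, -0.075]
contact_force: [-0.5, -0.3, -2.7]
width: 23.2
grip_force: 59.6
time: 11.83
tool_pos: [635.3, 44.7, 55.7]
eef_rot: [-2.296, -2.113, -0.075]
contact_force: [-0.2, 0.3, -2.0]
width: 22.6
grip_force: 59.6
time: 12.08
tool_pos: [635.3, 44.8, 54.2]
eef_rot: [-2.296, -2.113, -0.075]
contact_force: [0.9, 0.5, -2.9]
width: 22.9
grip_force: 59.6
```

```bash
W="python3 -m handwheel"
$W '0 0 0 0 0 0.04 15;0 0 0 0 0 0 15;0 0 0 0 0 0 15'
$W '0 0 0 0 0 0.04 15;0 0 0 0 0 0 15;0 0 0 0 0 0 15'
```

```text
time: 12.33
tool_pos: [635.6, 44.8, 53.8]
eef_rot: [-2.296, -2.113, -0.076]
contact_force: [-1.5, -0.5, 1.4]
width: 22.7
grip_force: 59.9
time: 12.58
tool_pos: [635.6, 44.9, 53.8]
eef_rot: [-2.296, -2.113, -0.075]
contact_force: [-4.7, -0.9, 6.4]
width: 23.2
grip_force: 60.9
```

```bash
W="python3 -m handwheel"
$W '0 0 0 0 0 -0.03 15;0 0 0 0 0 0 15;0 0 0 0 0 0 30;0 0 0 0 0 0 40;0 0 0 0 0 0 50'
$W '0 0 0 0 0 0 60;0 0 0 0 0 0 60;0 0 0 0 0 0 60;0 0 0 0 0 0 60'
$W '0 0 0 0 0 -0.5 60;0 0 0 0 0 -1 60;0 0 0 0 0 -1 60;0 0 0 0 0 -1 60;0 0 0 0 0 -1 60'
$W '0 0 0 0 0 -1 60;0 0 0 0 0 -1 60;0 0 0 0 0 0 60;0 0 0 0 0 0 60'
cat > t2.py <<'E'
from h import *
p,D,m=shot('top'); P=cloud(m,D); 
ok=(P[...,2]>62)&(P[...,2]<105)&(np.hypot(P[...,0]-636,P[...,1]-45)<130)
p,D,m=shot('wrist'); P=cloud(m,D); cv2.imwrite('pics/w3.png',p[...,::-1])
ok=(P[...,2]>64)&(P[...,2]<110)&(np.hypot(P[...,0]-636,P[...,1]-45)<130)
r=cv2.minAreaRect(P[ok][:,:2].astype(np.float32)); print('level',r)
hsv=cv2.cvtColor(p,cv2.COLOR_RGB2HSV)
for n in('top',):
    p,D,m=pickle.load(open('top0.pkl','rb')); P=cloud(m,D); h=cv2.cvtColor(p,cv2.COLOR_RGB2HSV)
    s=h[225:250,395:405].reshape(-1,3); print('wedge hsv',np.median(s,0),'bench',np.median(h[150:170,350:380].reshape(-1,3),0))
    cv2.imwrite('pics/wz.png',cv2.resize(p[195:275,370:430],(480,640)[::1],interpolation=cv2.INTER_CUBIC)[:600,:,::-1])
go([636,45,200])
E
python3 t2.py
```

```text
time: 13.0
tool_pos: [635.7, 44.9, 53.0]
eef_rot: [-2.296, -2.113, -0.076]
contact_force: [-0.4, -0.4, -0.1]
width: 49.5
grip_force: 0.0
time: 13.33
tool_pos: [635.5, 44.9, 53.0]
eef_rot: [-2.296, -2.113, -0.075]
contact_force: [0.4, 0.2, -0.9]
width: 59.8
grip_force: 0.0
time: 13.75
tool_pos: [633.0, 39.4, 167.7]
eef_rot: [-2.297, -2.113, -0.076]
contact_force: [1.1, -0.4, 0.0]
width: 60.0
grip_force: 0.0
time: 14.08
tool_pos: [633.2, 37.0, 218.9]
eef_rot: [-2.299, -2.116, -0.082]
contact_force: [0.3, -0.1, -1.0]
width: 60.2
grip_force: 0.0
level ((636.8153686523438, 45.566749572753906), (199.99871826171875, 24.136449813842773), 85.20458221435547)
wedge hsv [ 13. 148. 123.] bench [ 17. 104. 154.]
tcp [631.4  37.2 214.8] yaw 85.27 tilt zaxis [ 0.021  0.048 -0.999] shift units [0.3  0.15 0.61]
```

View pics/w3.png

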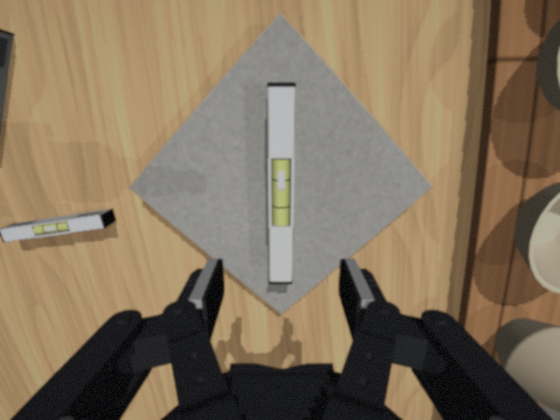

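The level stands upright and free on the board, centred at (281,185) and pointing from corner to corner. The vial spans y 158–226 in the picture. Next is the wedge.

```bash
W="python3 -m handwheel"
$W '0.17 -0.47 0 0 0 0 85;0 0 0 -0.98 -0.49 0 85;0 0 0 -0.98 -0.49 0 85;0 0 0 -0.98 -0.49 0 85;0 0 0 -0.98 -0.49 0 85' >/dev/null
$W '0 0 0 -0.98 -0.49 0 85;0 0 0 -0.98 -0.49 0 85;0 0 0 -0.98 -0.49 0 85;0 0 0 -0.98 -0.49 0 85;0 0 0 -0.98 -0.49 0 85' >/dev/null
$W '0 0 0 -0.98 -0.49 0 85;0 0 0 -0.98 -0.49 0 85;0 0 0 -0.98 -0.49 0 85;0 0 0 -0.98 -0.49 0 85;0 0 0 -0.98 -0.49 0 85'
$W '0 0 0 -0.98 -0.49 0 85;0 0 0 -0.98 -0.49 0 85;0 0 0 -0.98 -0.49 0 85;0 0 0 -0.98 -0.49 0 85;0 0 0 -0.98 -0.49 0 85'
$W '0 0 1 0 0 0 85;0 0 1 0 0 0 85;0 0 1 0 0 0 85;0 0 1 0 0 0 85;0 0 1 0 0 0 85' >/dev/null
$W '0 0 1 0 0 0 85;0 0 1 0 0 0 85;0 0 1 0 0 0 85;0 0 1 0 0 0 85;0 0 1 0 0 0 85'
$W '0 0 1 0 0 0 85;0 0 0 0 0 0 85;0 0 0 0 0 0 85'
cat > t3.py <<'E'
from h import *
p,D,m=shot('wrist'); P=cloud(m,D); cv2.imwrite('pics/w4.png',p[...,::-1]); pickle.dump((p,D,m),open('w4.pkl','wb'))
h=cv2.cvtColor(p,cv2.COLOR_RGB2HSV)
near=np.hypot(P[...,0]-443,P[...,1]+381)<110
ok=((P[...,2]>5)&(P[...,2]<45)&near).astype(np.uint8)
ok=cv2.morphologyEx(ok,cv2.MORPH_OPEN,np.ones((5,5),np.uint8))
n,l,st,c=cv2.connectedComponentsWithStats(ok); i=1+np.argmax(st[1:,4]); Q=P[l==i]
r=cv2.minAreaRect(Q[:,:2].astype(np.float32)); print(r,st[i],c[i])
a=cv2.boxPoints(r); 
e=[(a[j]+a[(j+1)%4])/2 for j in range(4)]
for q in e: print(q,'z',np.nanmedian(Q[np.hypot(*(Q[:,:2]-q).T)<15,2]))
print('bench z',np.nanmedian(P[near&(P[...,2]<5)][:,2]))
go([443,-381,200])
E
python3 t3.py
```

```text
time: 15.43
tool_pos: [430.9, -290.8, 213.3]
eef_rot: [-2.309, -2.125, 0.001]
contact_force: [-0.2, -0.0, 0.4]
width: 84.9
grip_force: 0.0
time: 15.85
tool_pos: [359.9, -407.6, 213.2]
eef_rot: [-2.309, -2.125, -0.001]
contact_force: [-0.2, 0.1, 0.2]
width: 84.9
grip_force: 0.0
time: 16.68
tool_pos: [360.7, -406.5, 213.1]
eef_rot: [-3.064, -0.678, 0.002]
contact_force: [-0.7, -0.3, 0.0]
width: 85.0
grip_force: 0.0
time: 16.93
tool_pos: [360.9, -406.8, 213.7]
eef_rot: [-3.094, -0.529, 0.002]
contact_force: [0.1, 1.0, -0.2]
width: 85.5
grip_force: 0.0
((434.7923889160156, -381.3531494140625), (148.12442016601562, 36.006622314453125), 13.876179695129395) [ 260   38   45  145 4699] [281.7839966  110.25686316]
[ 362.8916  -399.11508] z 33.495134760197146
[ 439.11002 -398.83105] z 20.030514007420607
[ 506.69318 -363.59122] z 6.778381129809645
[ 430.47476 -363.87524] z 20.084226780745865
bench z -0.22635705110178606
tcp [ 361.  -406.9  214. ] yaw 19.39 tilt zaxis [-0.001  0.002 -1.   ] shift units [3.44 0.11 0.56]
```

View pics/w4.png

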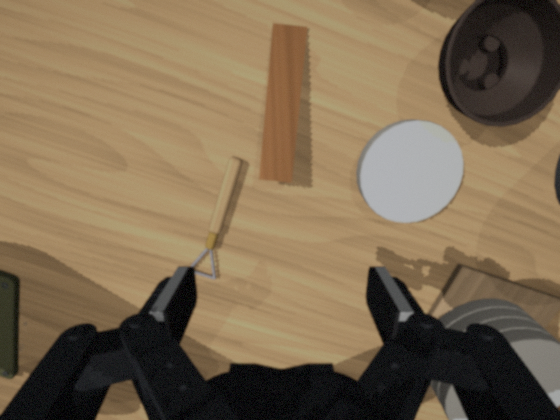

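The wedge lies with its butt at (277,180) and its tip at (291,25). The trimming tool's handle end, at (238,157), is close to the butt, so I'll approach with a narrow opening and grasp 40 mm ahead of the butt.

```bash
W="python3 -m handwheel"
$W '0 0 0.92 0 0 0 48;0 0 0 0.88 -0.15 0 48;0 0 0 0.87 -0.14 0 48;0 0 0 0 0 1 48;0 0 0 0 0 1 48' >/dev/null
$W '0 0 0 0 0 1 48;0 0 0 0 0 1 48;0 0 0 0 0 1 48;0 0 0 0 0 1 48;0 0 0 0 0 0 48'
$W '0 0 0 0 0 0 48;0 0 0 0 0 0 48'
python3 - <<'E'
from h import *
go([401.7,-389.5,4],13.9)
E
```

```text
time: 17.82
tool_pos: [399.1, -386.4, 59.1]
eef_rot: [-3.109, -0.377, 0.01]
contact_force: [-1.9, 0.6, -0.8]
width: 47.9
grip_force: 0.0
time: 17.98
tool_pos: [402.7, -390.7, 66.6]
eef_rot: [3.118, 0.376, 0.001]
contact_force: [-0.1, -0.0, 0.3]
width: 48.4
grip_force: 0.0
tcp [ 402.7 -390.7   66.6] yaw 13.77 tilt zaxis [ 0.001 -0.001 -1.   ] shift units [-0.03 -0.06  2.5 ]
turn z units -0.02
```

```bash
W="python3 -m handwheel"
$W '0 0 0 -0.03 -0.06 0.7 48;0 0 0 0 0 0.7 48;0 0 0 0 0 0.6 48;0 0 0 0 0 0.4 48;0 0 0 0 0 0.08 48'
$W '0 0 0 0 0 0 48;0 0 0 0 0 0 48;0 0 0 0 0 0 30;0 0 0 0 0 0 30;0 0 0 0 0 0 30'
$W '0 0 0 0 0 0 30;0 0 0 0 0 0 30;0 0 0 0 0 0 30'
```

```text
time: 18.4
tool_pos: [401.0, -388.7, 3.2]
eef_rot: [-3.119, -0.376, 0.0]
contact_force: [0.0, 0.4, -0.0]
width: 48.4
grip_force: 0.0
time: 18.82
tool_pos: [402.1, -389.9, 5.2]
eef_rot: [3.116, 0.375, 0.003]
contact_force: [0.2, 0.8, 6.0]
width: 34.6
grip_force: 62.1
time: 19.07
tool_pos: [402.1, -389.9, 5.2]
eef_rot: [3.116, 0.375, 0.003]
contact_force: [0.1, -0.5, 6.1]
width: 34.8
grip_force: 62.2
```

```bash
W="python3 -m handwheel"
$W '0 0 0 0 0 -0.5 30;0 0 0 0 0 -1 30;0 0 0 0 0 -1 30;0 0 0 0 0 -1 30;0 0 -0.42 0 0 0 30' 
$W '0 0 -1 0 0 0 30;0 0 -1 0 0 0 30;0 0 -1 0 0 0 30;0 0 -1 0 0 0 30;0 0 0 0.95 -0.66 0 30' >/dev/null
$W '0 0 0 0.95 -0.66 0 30;0 0 0 0.95 -0.66 0 30;0 0 0 0.95 -0.66 0 30;0 0 0 0.95 -0.66 0 30;0 0 0 0.95 -0.66 0 30' >/dev/null
$W '0 0 0 0.95 -0.66 0 30;0 0 0 0.95 -0.66 0 30;0 0 0 0 0 0 30;0 0 0 0 0 0 30;0 0 0 0 0 0 30'
cat > t4.py <<'E'
from h import *
p,D,m=shot('wrist'); P=cloud(m,D); cv2.imwrite('pics/w5.png',p[...,::-1]); pickle.dump((p,D,m),open('w5.pkl','wb'))
go([461,-166,5],40.3)
h=cv2.cvtColor(p,cv2.COLOR_RGB2HSV)
ok=((P[...,2]>25)&(P[...,2]<55)&(h[...,1]<60)&(np.hypot(P[...,0]-636,P[...,1]-45)<180)).astype(np.uint8)
n,l,st,c=cv2.connectedComponentsWithStats(ok); i=1+np.argmax(st[1:,4]); Q=P[l==i]
yb=np.array([-.763,-.647]); xb=np.array([-.647,.763]); C=np.array([636,45.3])
X=(Q[:,:2]-C)@xb; Y=(Q[:,:2]-C)@yb
print('board coords range',X.min(),X.max(),Y.min(),Y.max(), len(Q))
b=[(x,Y[(X>x-3)&(X<x+3)].max()) for x in range(-100,60,20) if ((X>x-3)&(X<x+3)).any()]; print('edge y',np.round(b,1))
b=[(y,X[(Y>y-3)&(Y<y+3)].min()) for y in range(-40,110,20) if ((Y>y-3)&(Y<y+3)).any()]; print('edge x',np.round(b,1))
E
python3 t4.py
```

```text
time: 19.48
tool_pos: [403.4, -391.4, 97.4]
eef_rot: [3.102, 0.444, 0.008]
contact_force: [1.6, -0.9, 0.6]
width: 34.8
grip_force: 61.5
time: 20.73
tool_pos: [460.7, -165.5, 91.2]
eef_rot: [2.949, 1.081, -0.0]
contact_force: [0.5, 0.1, -0.6]
width: 34.7
grip_force: 61.5
tcp [ 460.6 -165.9   91.1] yaw 40.22 tilt zaxis [-0. -0. -1.] shift units [0.01 0.01 3.44]
turn z units -0.01Traceback (most recent call last):
  File "t4.py", line 6, in <module>
    n,l,st,c=cv2.connectedComponentsWithStats(ok); i=1+np.argmax(st[1:,4]); Q=P[l==i]
                                                       ~~~~~~~~~^^^^^^^^^^
    return _wrapfunc(a, 'argmax', axis=axis, out=out, **kwds)
    return bound(*args, **kwds)
ValueError: attempt to get argmax of an empty sequence
```

View pics/w5.png

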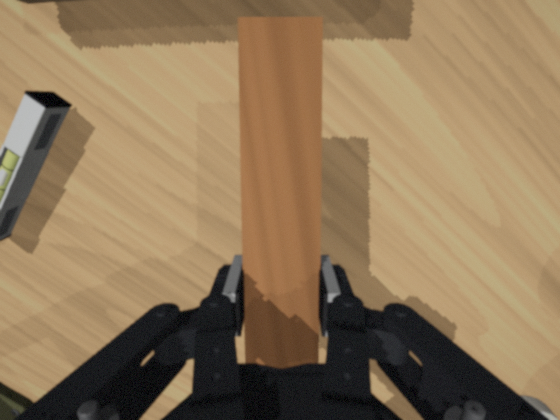

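The wedge sits straight in the grip, from (280,15) at the tip to (280,360), and the board's edge runs level across the top of the picture. I'll lower it and slide the tip under.

```bash
W="python3 -m handwheel"
$W '0 0 0 0 0 1 30;0 0 0 0 0 1 30;0 0 0 0 0 0.8 30;0 0 0 0 0 0.4 30;0 0 0 0 0 0.15 30' 
$W '0 0 0 0 0 0 30;0 0 0 0 0 0 30;0 0 0 0 0 0 30'
python3 -c "
from h import *
go([461,-166,5.2],40.3)"
```

```text
time: 21.2
tool_pos: [459.0, -165.5, 5.2]
eef_rot: [-2.948, -1.077, 0.005]
contact_force: [-9.8, 3.7, 20.8]
width: 34.8
grip_force: 64.5
time: 21.45
tool_pos: [461.9, -166.1, 8.4]
eef_rot: [2.948, 1.079, 0.003]
contact_force: [-0.3, -0.0, -1.3]
width: 35.1
grip_force: 61.5
tcp [ 461.9 -166.1    8.4] yaw 40.22 tilt zaxis [ 0.002 -0.001 -1.   ] shift units [-0.03 -0.03  0.13]
turn z units -0.01
```

```bash
W="python3 -m handwheel"
$W '0 0 0 0 0 0.06 30;0 0 0 0 0 0 30;0 0 0 0 0 0 30' 
$W '0 0 0 0 0 0.04 30;0 0 0 0 0 0 30;0 0 0 0 0 0 30'
```

```text
time: 21.7
tool_pos: [461.1, -165.3, 6.1]
eef_rot: [2.949, 1.081, 0.001]
contact_force: [-0.5, -0.4, 0.4]
width: 35.0
grip_force: 61.5
time: 21.95
tool_pos: [461.2, -165.4, 5.2]
eef_rot: [2.949, 1.081, 0.001]
contact_force: [-1.3, 0.2, 3.6]
width: 34.3
grip_force: 61.9
```

```bash
W="python3 -m handwheel"
$W '0 0 0 0 0 -0.02 30;0 0 0 0.3 0 0 30;0 0 0 0.4 0 0 30;0 0 0 0.4 0 0 30;0 0 0 0.4 0 0 30' 
$W '0 0 0 0.4 0 0 30;0 0 0 0.3 0 0 30;0 0 0 0.2 0 0 30;0 0 0 0 0 0 30'
$W '0 0 0 0.1 0 0 30;0 0 0 0.1 0 0 30;0 0 0 0 0 0 30'
$W '0 0 0 0.1 0 0 30;0 0 0 0.1 0 0 30;0 0 0 0 0 0 30;0 0 0 0 0 0 30'
python3 - <<'E'
from h import *
go([575.5-35*.763,-68.9-35*.647,5.2],40.3)
E
```

```text
time: 22.37
tool_pos: [490.4, -140.3, 5.2]
eef_rot: [2.95, 1.081, 0.0]
contact_force: [-1.4, -1.8, 2.3]
width: 34.9
grip_force: 61.8
time: 22.7
tool_pos: [507.8, -125.5, 5.2]
eef_rot: [-2.949, -1.082, -0.002]
contact_force: [2.1, 1.3, 2.3]
width: 34.9
grip_force: 61.8
time: 22.95
tool_pos: [510.7, -123.1, 5.2]
eef_rot: [-2.95, -1.08, -0.001]
contact_force: [-0.5, 0.3, 2.5]
width: 35.0
grip_force: 62.0
time: 23.28
tool_pos: [514.5, -119.9, 5.2]
eef_rot: [-2.95, -1.08, -0.001]
contact_force: [-1.3, -0.5, 3.0]
width: 34.7
grip_force: 62.0
tcp [ 514.5 -119.9    5.2] yaw 40.23 tilt zaxis [ 0.001  0.    -1.   ] shift units [ 1.78  0.02 -0.  ]
turn z units -0.01
```

```bash
W="python3 -m handwheel"
$W '0 0 0 0.1 0 0 30;0 0 0 0.1 0 0 30;0 0 0 0.1 0 0 30;0 0 0 0 0 0 30' |grep -E 'pos|force'
$W '0 0 0 0.1 0 0 30;0 0 0 0.1 0 0 30;0 0 0 0.1 0 0 30;0 0 0 0 0 0 30' |grep -E 'pos|force'
$W '0 0 0 0.1 0 0 30;0 0 0 0.1 0 0 30;0 0 0 0.1 0 0 30;0 0 0 0 0 0 30' |grep -E 'pos|force'
$W '0 0 0 0.1 0 0 30;0 0 0 0.1 0 0 30;0 0 0 0.1 0 0 30;0 0 0 0 0 0 30' |grep -E 'pos|force'
cat > t5.py <<'E'
from h import *
p,D,m=shot('top'); P=cloud(m,D); h=cv2.cvtColor(p,cv2.COLOR_RGB2HSV)
ok=(P[...,2]>25)&(P[...,2]<57)&(h[...,1]<60)&(np.abs((P[...,:2]-[636,45])@[-.647,.763])<112)&(np.abs((P[...,:2]-[636,45])@[-.763,-.647])<112)
Q=P[ok]
A=np.c_[Q[:,:2]-[636,45],np.ones(len(Q))]; s=np.linalg.lstsq(A,Q[:,2],rcond=None)[0]
for _ in range(4):
    r=np.abs(A@s-Q[:,2]); k=r<3; s=np.linalg.lstsq(A[k],Q[k,2],rcond=None)[0]
print('slope',s,len(Q),k.sum(),'along level deg',np.degrees(s[:2]@[np.cos(np.radians(85.2)),np.sin(np.radians(85.2))]),'tilt',np.degrees(np.hypot(*s[:2])))
E
python3 t5.py
```

```text
tool_pos: [519.4, -115.7, 5.2]
contact_force: [-5.6, -3.6, 6.6]
grip_force: 62.4
tool_pos: [525.0, -110.9, 5.2]
contact_force: [-6.5, -4.5, 7.0]
grip_force: 62.5
tool_pos: [530.7, -106.1, 5.2]
contact_force: [-4.6, -4.6, 6.5]
grip_force: 62.5
tool_pos: [536.4, -101.3, 5.2]
contact_force: [-5.8, -4.7, 7.2]
grip_force: 62.5
slope [7.37219054e-03 2.27269605e-02 4.31914063e+01] 3871 2336 along level deg 1.332937199227862 tilt 1.3689542443979479
```

```bash
W="python3 -m handwheel"
$W '0 0 0 0.1 0 0 30;0 0 0 0.1 0 0 30;0 0 0 0.1 0 0 30;0 0 0 0 0 0 30' |grep -E 'pos|force'
$W '0 0 0 0.1 0 0 30;0 0 0 0.1 0 0 30;0 0 0 0 0 0 30;0 0 0 0 0 0 30' |grep -E 'pos|force'
python3 t5.py
python3 - <<'E'
from h import *
p,D,m=shot('side')
u,v=proj(m,[636.8,45.6,82]); print(u,v); u,v=int(u),int(v)
cv2.imwrite('pics/s6.png',cv2.resize(p[v-30:v+30,u-40:u+40],(800,600),interpolation=cv2.INTER_CUBIC)[...,::-1])
p,D,m=shot('top'); u,v=proj(m,[636.8,45.6,82]); print('top',u,v)
E
```

```text
tool_pos: [542.1, -96.5, 5.2]
contact_force: [-5.7, -5.0, 6.5]
grip_force: 62.5
tool_pos: [545.9, -93.3, 5.2]
contact_force: [-6.5, -4.3, 6.7]
grip_force: 62.5
slope [3.50978997e-03 7.42950267e-03 4.38274318e+01] 3736 2196 along level deg 0.441013522698026 tilt 0.470789123401859
238.46824364351784 165.3535110817341
top 270.20164180694894 171.02270238002325
```

View pics/s6.png

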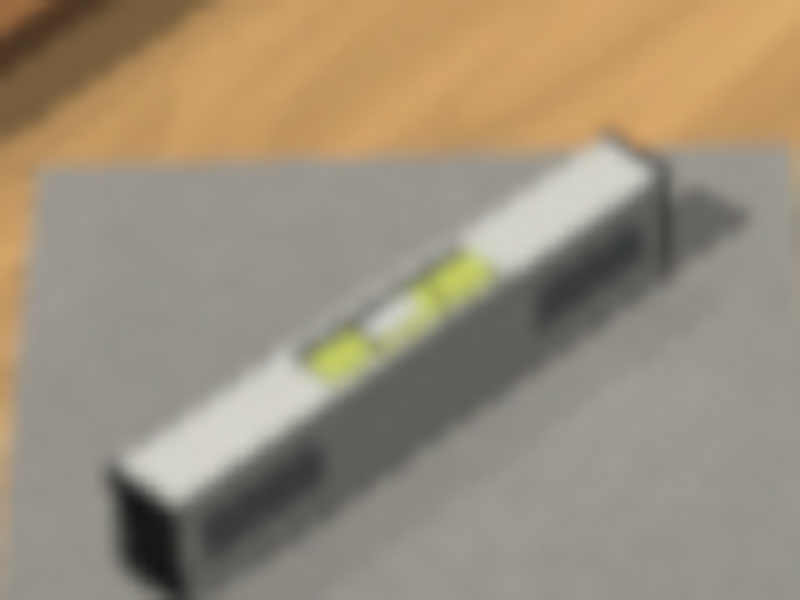

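The bubble, at (395,315) in the crop, lies slightly towards the near (high) end of the vial, which is centred at (400,318). So it's nearly level. I'll push a bit more, let go and look from close.

```bash
W="python3 -m handwheel"
$W '0 0 0 0.1 0 0 30;0 0 0 0.08 0 0 30;0 0 0 0 0 0 30;0 0 0 0 0 0 30' |grep -E 'pos|force'
$W '0 0 0 0 0 0 42;0 0 0 0 0 0 55;0 0 0 0 0 0 60;0 0 0 0 0 0 60;0 0 0 0 0 0 60' |grep -E 'pos|force|width'
$W '0 0 0 0 0 -0.5 60;0 0 0 0 0 -1 60;0 0 0 0 0 -1 60;0 0 0 0 0 -1 60;0 0 0 0 0 -1 60'|grep -E 'pos|force'
$W '0 0 0 0 0 -1 60;0 0 0 0 0 -1 60;0 0 0 0 0 -0.5 60;0 0 0 0 0 0 60;0 0 0 0 0 0 60'|grep -E 'pos|force'
cat > t6.py <<'E'
from h import *
import sys
v=shot('wrist'); p,D,m=v; pickle.dump(v,open('w6.pkl','wb'))
P=cloud(m,D); h=cv2.cvtColor(p,cv2.COLOR_RGB2HSV)
o=np.linalg.inv(m['camera_from_world'])[:3,3]; print('cam',o.round(1), 'vial px',proj(m,[636.8,45.6,82]))
near=np.hypot(P[...,0]-636.8,P[...,1]-45.6)<125
top=near&(P[...,2]>77)&(P[...,2]<90)
r=cv2.minAreaRect(P[top][:,:2].astype(np.float32)); print('level',r)
a=np.radians(85.2); d=np.array([np.cos(a),np.sin(a)]); nn=np.array([-d[1],d[0]])
# straightened strip of the vial, on z=82, 8 px/mm
S=np.zeros((24*8,76*8),np.float32); s,t=np.meshgrid((np.arange(608)-304)/8,(np.arange(192)-96)/8)
pts=np.array([636.8,45.6])+s[...,None]*d+t[...,None]*nn
c=np.concatenate([pts,np.full(s.shape+(1,),82.),np.ones(s.shape+(1,))],-1)@np.array(m['camera_from_world']).T
x,y=c[...,0]/c[...,2],c[...,1]/c[...,2]; q=1+m['k1']*(x*x+y*y)
strip=cv2.remap(p,(K(m)*x*q+m['cx']).astype(np.float32),(K(m)*y*q+m['cy']).astype(np.float32),cv2.INTER_CUBIC)
cv2.imwrite(sys.argv[1],strip[...,::-1])
H=cv2.cvtColor(strip,cv2.COLOR_RGB2HSV)
mid=H[70:122]; print('S profile',np.median(mid[...,1],0)[::16].astype(int)); print('V profile',np.median(mid[...,2],0)[::16].astype(int))
E
python3 t6.py pics/v1.png; python3 t5.py
python3 -c "
from h import *
go([600,0,180])"
```

```text
tool_pos: [549.2, -90.5, 5.2]
contact_force: [-6.3, -5.4, 6.4]
grip_force: 62.5
tool_pos: [550.0, -89.4, 4.8]
contact_force: [0.6, -0.4, 0.8]
width: 59.8
grip_force: 0.0
tool_pos: [550.2, -89.5, 119.7]
contact_force: [0.8, -0.3, -0.9]
grip_force: 0.0
tool_pos: [550.3, -89.7, 180.7]
contact_force: [0.3, -0.7, -0.9]
grip_force: 0.0
cam [614.7 -35.3 323.1] vial px (np.float64(212.2892518531699), np.float64(2.5651426107867223))
level ((634.1280517578125, 4.185142517089844), (111.33003234863281, 24.775135040283203), 85.11141204833984)
S profile [ 7  7  5  4 75 89 88 89 88 88 88 88 89 87 92 89 44  7  6  6  3  0  0  0
  0  0  0  0  0  0  0  0  0  0  0  0  0  0]
V profile [187 186 186 182 123 181 182 182 182 181 182 181 182 179 111 179 165 178
 182 180 163   0   0   0   0   0   0   0   0   0   0   0   0   0   0   0
   0   0]
slope [3.15644364e-03 4.65705062e-03 4.39750576e+01] 3650 2214 along level deg 0.28102675070662897 tilt 0.32234290317004227
tcp [549.  -89.3 178.1] yaw 40.24 tilt zaxis [-0.003  0.001 -1.   ] shift units [ 3.87 -1.41 -0.08]
```

View pics/v1.png

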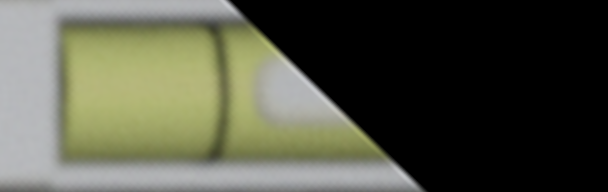

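The strip is cut off by the picture's edge: it shows one ring at x=218 and the bubble's end at x≈258. I'll shift the camera over the vial.

```bash
W="python3 -m handwheel"
$W '0 0 0 0.9 -0.4 0 60;0 0 0 0.9 -0.4 0 60;0 0 0 0.7 -0.4 0 60;0 0 0 0 0 0 60;0 0 0 0 0 0 60'|grep -E 'pos'
python3 t6.py pics/v2.png
python3 -c "
from h import *
go([549,-89.3,5])"
```

```text
tool_pos: [577.4, -25.7, 177.8]
cam [642.5  28.7 319.9] vial px (np.float64(259.19153185052755), np.float64(94.12900428449679))
level ((637.7405395507812, 47.53233337402344), (197.73475646972656, 25.11052894592285), 84.8439712524414)
S profile [ 5  5  5  4 35 86 87 87 86 85 87 86 86 88 93 87 47  7  5  5  5  5  5  5
  5  5 40 91 91 89 87 87 87 90 90 91 89 88]
V profile [188 188 189 186 151 184 185 184 184 185 185 184 185 182 132 182 172 182
 186 185 186 185 185 186 185 186 184 163 161 182 183 183 183 182 182 182
 181 168]
tcp [577.4 -26.3 178.1] yaw 40.29 tilt zaxis [-0.003  0.    -1.   ] shift units [-2.48  1.2   6.93]
```

View pics/v2.png

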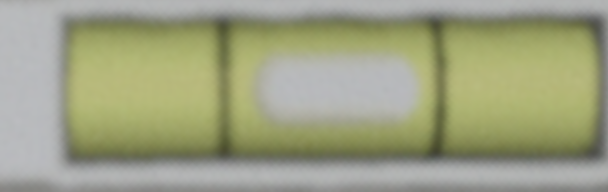

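The rings are at x=224 and 437 (middle 330.5) and the bubble spans 257–418 (middle 337.5). It's about 0.9 mm towards the high end, so the wedge needs roughly 2.5 mm more.

```bash
W="python3 -m handwheel"
$W '0 0 0 -0.83 0.4 0 60;0 0 0 -0.83 0.4 0 60;0 0 0 -0.83 0.4 0 60;0 0 0 0 0 0.9 60;0 0 0 0 0 1 60'|grep -E 'pos'
$W '0 0 0 0 0 1 60;0 0 0 0 0 1 60;0 0 0 0 0 1 60;0 0 0 0 0 0.8 60;0 0 0 0 0 0 60'|grep -E 'pos'
$W '0 0 0 0 0 0 60;0 0 0 0 0 0 60'|grep -E 'pos'
python3 -c "
from h import *
go([549.2,-90,6],40.3)"
```

```text
tool_pos: [550.8, -92.1, 133.9]
tool_pos: [545.5, -89.4, 31.9]
tool_pos: [550.7, -90.2, 38.6]
tcp [550.7 -90.2  38.6] yaw 40.2 tilt zaxis [ 0.001 -0.    -1.   ] shift units [-0.04 -0.05  1.3 ]
turn z units -0.02
```

```bash
W="python3 -m handwheel"
$W '0 0 0 -0.04 -0.05 0.5 60;0 0 0 0 0 0.4 60;0 0 0 0 0 0.28 60;0 0 0 0 0 0.1 60;0 0 0 0 0 0 60'|grep -E 'pos|contact'
$W '0 0 0 0 0 0 45;0 0 0 0 0 0 38;0 0 0 0 0 0 30;0 0 0 0 0 0 30;0 0 0 0 0 0 30'|grep -E 'pos|contact|grip|width'
$W '0 0 0 0 0 0 30;0 0 0 0 0 0 30'|grep -E 'pos|contact|grip|width'
python3 t5.py
```

```text
tool_pos: [547.8, -88.9, 4.4]
contact_force: [-0.0, -0.1, -0.7]
tool_pos: [549.4, -89.5, 6.4]
contact_force: [-0.0, -1.2, 2.9]
width: 34.8
grip_force: 62.6
tool_pos: [549.4, -89.5, 6.4]
contact_force: [-1.2, -2.7, 5.3]
width: 34.9
grip_force: 62.7
slope [7.87120713e-04 2.46141798e-03 4.40296545e+01] 3703 2133 along level deg 0.14430801528505222 tilt 0.1480642838296985
```

```bash
W="python3 -m handwheel"
$W '0 0 0 0.08 0 0 30;0 0 0 0.06 0 0 30;0 0 0 0 0 0 30;0 0 0 0 0 0 30' |grep -E 'pos|contact'
$W '0 0 0 0 0 0 30;0 0 0 0 0 0 30' |grep -E 'pos|contact'
```

```text
tool_pos: [550.4, -88.6, 6.4]
contact_force: [-7.8, -8.2, 10.9]
tool_pos: [550.4, -88.6, 6.4]
contact_force: [-8.7, -7.4, 10.0]
```

```bash
W="python3 -m handwheel"
$W '0 0 0 0.05 0 0 30;0 0 0 0 0 0 30;0 0 0 0 0 0 30;0 0 0 0 0 0 30' |grep -E 'pos|contact'
$W '0 0 0 0 0 0 42;0 0 0 0 0 0 55;0 0 0 0 0 0 60;0 0 0 0 0 0 60;0 0 0 0 0 0 60' |grep -E 'pos|contact|width'
$W '0 0 0 0 0 -0.5 60;0 0 0 0 0 -1 60;0 0 0 0 0 -1 60;0 0 0 0 0 -1 60;0 0 0 0 0 -1 60'|grep -E 'pos'
$W '0 0 0 0 0 -1 60;0 0 0 0 0 -1 60;0 0 0 0 0 -0.4 60;0 0 0 0.9 -0.4 0 60;0 0 0 0.9 -0.4 0 60'|grep -E 'pos'
$W '0 0 0 0.7 -0.4 0 60;0 0 0 0 0 0 60;0 0 0 0 0 0 60;0 0 0 0 0 0 60'|grep -E 'pos'
cat > t7.py <<'E'
from h import *
s=cv2.imread('pics/v3.png'); H=cv2.cvtColor(s,cv2.COLOR_BGR2HSV); S=np.median(H[75:115,:,1],0); V=np.median(H[75:115,:,2],0)
i=np.arange(608); w=(S<45)&(i>150)&(i<510); print('bubble',i[w].min(),i[w].max(),(i[w].min()+i[w].max())/2)
E=np.median(H[30:45,:,2],0)
r=[]
for a,b in((180,270),(395,480)):
    g=np.maximum(150-E[a:b],0); r.append((g@i[a:b])/g.sum())
print('rings',r,np.mean(r),'offset mm',((i[w].min()+i[w].max())/2-np.mean(r))/8)
E
python3 t6.py pics/v3.png |head -2; python3 t7.py; python3 t5.py
```

```text
tool_pos: [551.0, -88.0, 6.4]
contact_force: [-9.1, -7.8, 11.8]
tool_pos: [552.1, -85.7, 5.2]
contact_force: [-0.2, -0.1, 0.2]
width: 60.1
tool_pos: [552.4, -85.9, 120.1]
tool_pos: [574.5, -42.0, 179.9]
tool_pos: [580.2, -23.1, 177.7]
cam [645.   31.3 319.9] vial px (np.float64(259.05313320909977), np.float64(99.78385179890935))
level ((637.9360961914062, 48.995689392089844), (200.13758850097656, 24.874910354614258), 84.83987426757812)
bubble 252 413 332.5
rings [np.float64(225.29493087557603), np.float64(439.2818311874106)] 332.2883810314933 offset mm 0.026452371063335534
slope [-5.11436627e-04  2.07695096e-03  4.39050541e+01] 2118 1251 along level deg 0.11613114740114969 tilt 0.12255529351690687
```

```bash
python3 -c "
from h import *
print(arm.observe()['time'],job.close_job())"
```

```text
the job is handed in; nothing more can be done
32.2 None
```

The job is handed in at 32 s: the level stands on the middle of the board pointing to the low corner, the wedge is in under edge_b, and the last close view put the bubble within about 0.1 mm of centre; I did not separately check whether the board crept or the other things moved.

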